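# Re-zero the coffee grinder by feel, set it six clicks open and close it

## Robot

A 6-joint arm with a two-finger parallel gripper is mounted at the origin on the work surface. World frame = base frame: x ahead of the robot, y to its left, z up, the work surface at z = 0. Lengths are in m, angles in rad, forces in N, time in s.
With the tool pointing down it reaches from about 0.25 to 0.725 m from the base axis. Payload 4 kg.
Tool frame: the origin (TCP) lies on the centre line of the jaws, within the pads' length; the fingertips stand 17 mm ahead of it and the grasp point (between the pads) lies 2 mm behind it; z points along the fingers, y is the line along which they close (so a half turn about z gives the same grasp; the last joint's range is limited). The gripper opens to 85 mm and grips with 20 to 120 N. Pads are 22 mm wide; open, the fingers measure 114 mm over their backs; the gripper's body (76 mm by 85 mm) begins 54 mm behind the grasp point. The pads swing forward as they close: fully open they stand 13 mm farther back than shut.
Start: joints at [1.197, 0.241, 0.005, 1.335, 0, 1.571], TCP at [0.183, 0.465, 0.248] pointing down, gripper open.
Joint ranges: [-2.72, 2.72], [-1.05, 1.87], [-1.09, 1.28], [-1.99, 2.15], [-1.42, 1.44], [-3.14, 3.14]. Speed limits (rad/s): [2.79, 2.79, 3.14, 3.14, 3.14, 3.14].

## Interface

Orientations are given as a unit quaternion [x, y, z, w].
In Python, from workcell import get_obs, imaging, order gives the robot as it stands.
- The arm moves only by the tool apply_moves, never from a script. Its argument "targets" is a list that holds one entry, the list of rows, each a list of 5 numbers: the shift along the world's x, y, z in units of 40 mm (1.0 is 40 mm), then the turn about the world's z in degrees, then the gripper command: -1 is shut, 1 is fully open, values between are in proportion. In form: [[[dx, dy, dz, turn, fingers], ...]]. A call has 1 to 8 rows; each row shifts and turns the commanded pose from where the row before left it; what a row does not reach is not made up. A row lasts 1/12 s, in which the tool goes at most 41.7 mm and 7.16 degrees, less where a joint would pass 70% of its speed; a pose out of reach is approached as far as the arm can. A call is refused whole if a number of a shift passes 1 or a number of a turn 7.16, either way. A call with a gripper value outside its range is refused whole. The fingers move at their own pace and stop on an object; the grip force is fixed at half the most. Time passes only in rows, so rows that do not move let the fingers close. It gives the time, the measured TCP pose, the force, the opening and the grip force at its end, in the units of the state.
- get_obs(): the state, without advancing time (a new reading comes with each control period).
- imaging.camera(name): name is "side" or "top"; returns (picture, depth): 480x640x3 uint8, blue, green, red; 480x640 float32, m along the optical axis (not along the pixel's ray), 0 where there is no reading.
- imaging.get_calibration(name): a dict with "camera_matrix" (3x3 intrinsics, pixels), "eye" and "rotation" of the camera in the world. Camera axes: x right, y down, z forward; pixel columns grow to the right and rows downward; lengths in m; the calibration is good to about 2 mm. A picture is of the moment at which its call begins. get_calibration takes no time and is no camera call.
- order.job_done(): hands the job in; it is judged then, once.
The state is a dict: "clock": time; "joint_pos": joint angles; "joint_vel": joint speeds; "tau": joint torques, N m; "eef_pos": TCP position; "tool_rot": TCP orientation; "ft_force": force on the tool from outside, world axes, zero at the start; "ft_torque": the same for the moment, N m; "grip_width": finger opening in m; "grasp_force": force on a finger pad.
Only numpy, scipy, OpenCV 4.12 (cv2) and the standard library are available. Lean on these libraries where they do the work, as an engineer would, in place of code of your own. Each camera call takes 0.05 s, during which the arm holds its last target. There are 200 camera calls.

## Task

The coffee grinder's burrs have just been cleaned and refitted, so set its grind afresh: turn the dial on its top clockwise until you feel the burrs just touch, without forcing it, then open it again by exactly six clicks. Finally put the grinder's wooden lid, which stands on the counter, back into the mouth of the dial so that it sits flat, and leave the other things where they are.

Things in the scene. Friction and masses are not known exactly. Their poses are not given: they have to be found in the camera images.
- grinder: black electric coffee grinder, 165 x 118 mm foot, 251 mm tall with its dial, heavy, does not move. Origin on the counter below the dial's axis, x axis pointing to its back (motor column), z up. Its flat round top (the deck, 104 mm wide) is 215 mm above the counter; on it a neck 48 mm wide and 8 mm high carries the dial
- dial_axis (a point): centre of the top of the upright aluminium grind dial, 251 mm above the counter; fixed to the grinder, does not turn with the dial. The dial is 55 mm wide (57 over its 18 shallow ribs) and 28 mm high, its underside 8 mm above the deck; in its top is a round open mouth 35 mm wide, 10 mm deep. It has no marks and looks the same at every click
- dial_grip (a point): point on the dial's axis 12 mm below its top: the height to grip it. 18 clicks to the turn, 20 degrees each; clockwise seen from above closes the burrs. A click takes about 0.15 N m to pass; past halfway the dial snaps on to the next click, and it stays in a click when let go. It starts 3 to 6 clicks open, unknown which, and opens to 12
- outer_burr: fixed burr inside the grinder, out of sight; its pose says nothing of the dial. At click 0 the burrs touch: from there on the moment jumps to 0.25 N m and keeps rising: 0.4 N m 5 degrees past click 0, 0.6 at 10 degrees. The force acts 30 mm from the axis: 3 N is a light touch, over 20 N (10 degrees past) is forcing. Let go there, the dial springs back to click 0
- burr_gap (a joint): gap between the burrs in m, out of sight: 0 when they just touch, 0.00001 (0.01 mm) more for each click open, so 0.00006 at six clicks. Its reading is noisier than many clicks, so it cannot be used to count
- lid: the grinder's round dark wooden lid, 46 mm tall, 70 g, standing on its plug: plug 30 mm wide, 8 mm high; disc 60 mm wide, 7 mm thick; neck; round grip knob 22 mm wide, 20 to 46 mm above the origin. Origin: centre of the plug's underside, z up. Seated, the plug is in the dial's mouth with 2.5 mm to spare all round, the disc lies on the dial, the origin is 8 mm below the dial's top
- tamper: coffee tamper, a bystander: flat steel foot 58 mm wide, narrow waist, rounded steel handle, 86 mm tall, standing on the counter; origin at the centre of its underside
- dosing_cup: small open steel cup, a bystander: 54 mm wide, 55 mm tall, standing on the grinder's foot below the chute; origin at the centre of its underside
- mug: white mug, a bystander: 82 mm wide without its handle, 92 mm tall; origin at the centre of its underside
- bean_jar: white stoneware jar with a flat wooden lid, a bystander: 94 mm wide, 150 mm tall; origin at the centre of its underside
- pepper_mill: the shorter black cylindrical mill, a bystander: 48 mm wide, 150 mm tall; origin at the centre of its underside
- salt_mill: the taller black cylindrical mill, a bystander: 48 mm wide, 190 mm tall; origin at the centre of its underside
- spoon: steel spoon lying flat on the counter, a bystander: 170 mm long
Things that resemble listed ones, but are neither listed nor needed, are in the scene too. There is more than one size of the lid; the one meant has the size given above.

How it is judged:
On the way, in this order (a step that is already met when the one before it is completed fails the run):
1. the dial is turned clockwise until the burrs touch (more than 3 N on the outer burr) (contact force between outer_burr and anything else above 3 N), for 0.1 s.
2. the dial stands at six clicks open from there (value of joint burr_gap between 5.7e-05 and 6.3e-05 m), for 0.2 s.
At the end, for the whole second after the job is handed in: The dial rests in the sixth click open from the touching point (burr gap 0.06 mm, to within a third of a click), and the lid sits flat in the dial's mouth: centred to 4.5 mm, its origin 8 mm below the dial's top to 2 mm, upright to 4 degrees, let go and at rest (all of step 2 and horizontal distance between lid and dial_axis below 0.0045 m and z of lid in the frame of dial_axis between -0.01 and -0.006 m and angle between lid's own z axis and vertical below 0.08 rad and linear speed of lid below 0.01 m/s and contact force between lid and the fingers below 0.1 N).
It fails at once if the burrs are forced together (over 20 N on the outer burr) (contact force between outer_burr and anything else above 20 N).
It fails at once if a bystander is moved more than 40 mm (distance of any of tamper, dosing_cup, mug, bean_jar, pepper_mill, salt_mill, spoon from where it was at the start of the episode above 0.04 m).
It also fails if it takes over 72 s, if anything falls off the work surface, if the arm or the gripper's body presses on something with over 40 N, if the wrist force passes 120 N, or if a joint passes its speed limit or range.

## Working session

There is one attempt and no reset: what is moved stays moved. The work goes in short steps, Python scripts to look and compute and a tool call to move; the robot and the scene stay as the last step left them, time stands still between calls to the robot, and variables do not carry over. Pictures are saved under pics/ and viewed, at most 10 in all, crops included, and the job is handed in when it is done.

Besides the shell and the picture viewer there is one more tool, called after "Request:" in YAML: its name, and indented under it one key for each argument. apply_moves: Moves the arm, as the interface text tells. Its arguments: {"type":"object","properties":{"targets":{"type":"array","items":{"type":"array","items":{"type":"array","items":{"type":"number"}}}}},"required":["targets"]}

```bash
mkdir -p pics; cat > h.py <<'E'
import numpy as np, cv2
from workcell import get_obs, imaging, order
def cloud(n):
    p,d=imaging.camera(n);c=imaging.get_calibration(n);K=np.array(c["camera_matrix"]);R=np.array(c["rotation"]);e=np.array(c["eye"])
    v,u=np.mgrid[:480,:640]
    P=np.stack([(u-K[0,2])/K[0,0]*d,(v-K[1,2])/K[1,1]*d,d],-1)@R.T+e
    P[d==0]=np.nan
    return p,P,c
E
python3 - <<'E'
from h import *
for n in("side","top"):
    p,P,c=cloud(n);cv2.imwrite(f"pics/{n}0.png",p);np.save(f"{n}0.npy",P);print(n,c)
print(get_obs())
E
```

```text
Traceback (most recent call last):
  File "h.py", line 6, in cloud
    P=np.stack([(u-K[0,2])/K[0,0]*d,(v-K[1,2])/K[1,1]*d,d],-1)@R.T+e
      ~~~~~~~~~~~~~~~~~~~~~~~~~~~~~~~~~~~~~~~~~~~~~~~~~~~~~~~~^~~~
ValueError: matmul: Input operand 1 has a mismatch in its core dimension 0, with gufunc signature (n?,k),(k,m?)->(n?,m?) (size 4 is different from 3)
```

Rotation is a quaternion.

```bash
sed -i 's/R=np.array(c\["rotation"\])/R=Rot.from_quat(c["rotation"]).as_matrix()/; 1a from scipy.spatial.transform import Rotation as Rot' h.py
python3 - <<'E'
from h import *
for n in("side","top"):
    p,P,c=cloud(n);cv2.imwrite(f"pics/{n}0.png",p);np.save(f"{n}0.npy",P);print(n,c,np.nanmin(P,(0,1)),np.nanmax(P,(0,1)))
print(get_obs())
E
```

```text
side {'camera_matrix': array([[472.24214288,   0.        , 315.34267753],
       [  0.        , 472.24214288, 236.25730666],
       [  0.        ,   0.        ,   1.        ]]), 'eye': array([0.37679578, 0.61614907, 0.85783746]), 'rotation': array([-0.1125177 ,  0.9241324 , -0.36271073,  0.04195236])} [-0.4958992  -2.13345844 -0.77120095] [1.59203305 0.53082784 0.61802917]
top {'camera_matrix': array([[547.6947807 ,   0.        , 314.74601344],
       [  0.        , 547.6947807 , 240.39304491],
       [  0.        ,   0.        ,   1.        ]]), 'eye': array([ 0.3662671 , -0.05022257,  1.61929981]), 'rotation': array([-0.70521126,  0.70643219, -0.03432973,  0.04951873])} [-0.34282601 -1.46381966 -0.78457111] [1.58989765 1.45746635 0.76753139]
{'clock': 0.15, 'joint_pos': array([ 1.19700326e+00,  2.41257914e-01,  4.02786810e-03,  1.33520925e+00,
       -4.95560889e-06,  1.57075151e+00]), 'joint_vel': array([-0.00023821, -0.00298103,  0.00414244,  0.00121813,  0.00032914,
        0.0008315 ]), 'tau': array([-6.29462784e-05, -3.72635221e+01,  2.52638537e+01,  1.23345145e-02,
       -5.60911360e-05, -2.92968423e-06]), 'eef_pos': array([0.18240865, 0.46504752, 0.24760624]), 'tool_rot': array([ 1.85788292e-01,  9.82589454e-01, -8.07637017e-04, -1.50223996e-04]), 'ft_force': array([-0.74394835,  0.6268337 ,  0.47440458]), 'ft_torque': array([-0.027531  , -0.05429325,  0.01200561]), 'grasp_force': 0.0, 'grip_width': 0.08547345690583814}
```

View pics/side0.png

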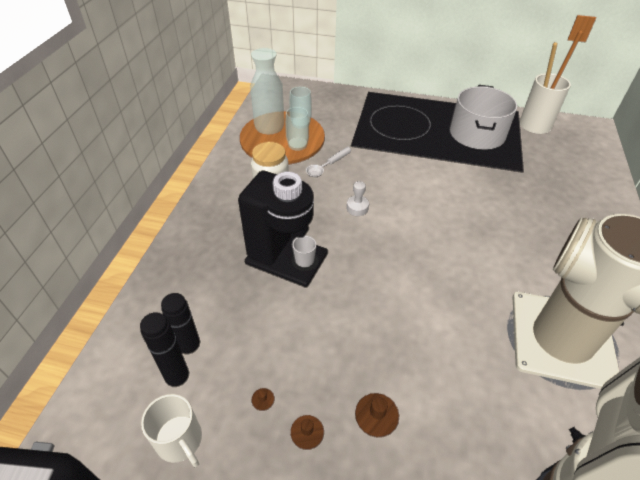

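View pics/top0.png

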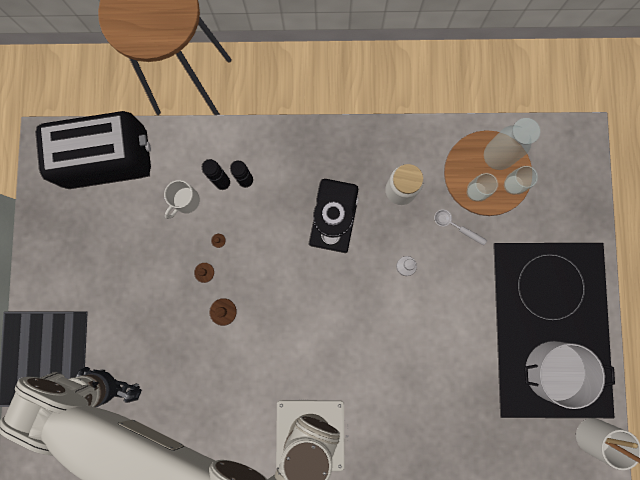

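The side view shows the grinder at about (285,220) with its dial at (287,186). Three candidate lids are at (263,399), (307,432) and (377,414). In the top view the dial is at (333,213) and the lids at (218,240), (204,272) and (223,312).

```bash
python3 - <<'E'
from h import *
np.set_printoptions(precision=4,suppress=True)
P={n:np.load(n+"0.npy") for n in("side","top")}
for n,seeds in(("side",[(263,399),(307,432),(377,414)]),("top",[(218,240),(204,272),(223,312)])):
    im=cv2.imread(f"pics/{n}0.png").astype(int);b,g,r=im[...,0],im[...,1],im[...,2]
    m=((r-b>25)&(r<160)).astype(np.uint8)
    k,L,st,_=cv2.connectedComponentsWithStats(m)
    for s in seeds:
        l=L[s[1],s[0]]; q=P[n][L==l];q=q[~np.isnan(q[:,0])]
        zt=np.percentile(q[:,2],98); disc=q[(q[:,2]>0.004)]
        print(n,s,"area",st[l,4],"ztop",zt,"disc ctr",(disc.min(0)+disc.max(0))[:2]/2,"ext",np.ptp(disc,0)[:2],"knob",q[q[:,2]>zt-.006].mean(0),"rim z",np.percentile(q[:,2],[10,30,50]))
for n in P:
    q=P[n].reshape(-1,3);q=q[~np.isnan(q[:,0])]
    near=q[(abs(q[:,0]-.45)<.25)&(abs(q[:,1]+.08)<.2)]
    d=near[(near[:,2]>.244)&(near[:,2]<.258)]
    (c,w,a)=cv2.minAreaRect(d[:,:2].astype(np.float32))
    c2,r2=cv2.minEnclosingCircle(d[:,:2].astype(np.float32)); print(n,"dial",c2,r2,c,w,d[:,2].mean(),len(d))
    k=near[(near[:,2]>.16)&(near[:,2]<.24)]; print("deck ext",k.min(0),k.max(0),np.histogram(k[:,2],8))
E
```

```text
side (263, 399) area 438 ztop 0.03322421778680301 disc ctr [0.5581 0.2744] ext [0.0428 0.043 ] knob [0.5577 0.2754 0.0318] rim z [0.0073 0.009  0.0101]
side (307, 432) area 954 ztop 0.046197172769835565 disc ctr [0.4627 0.3141] ext [0.0587 0.0598] knob [0.4627 0.3149 0.0445] rim z [0.0117 0.0132 0.0142]
side (377, 414) area 1576 ztop 0.06146621558889 disc ctr [0.3476 0.2558] ext [0.0785 0.0792] knob [0.3479 0.2565 0.0598] rim z [0.0166 0.0181 0.0191]
top (218, 240) area 150 ztop 0.035737653965514135 disc ctr [0.5587 0.2727] ext [0.0398 0.0396] knob [0.5584 0.2721 0.0336] rim z [0.0056 0.0094 0.0117]
top (204, 272) area 298 ztop 0.04903313738646607 disc ctr [0.4636 0.3112] ext [0.0567 0.0577] knob [0.4642 0.311  0.0466] rim z [0.0108 0.0134 0.0153]
top (223, 312) area 552 ztop 0.0646078023432668 disc ctr [0.3482 0.2544] ext [0.0753 0.0778] knob [0.3499 0.2519 0.0625] rim z [0.0155 0.0185 0.0207]
side dial (0.5984500646591187, -0.06306099146604538) 0.02928341180086136 (0.5984653234481812, -0.06329952925443649) (0.05538089945912361, 0.05454923212528229) 0.24903491470092537 328
deck ext [ 0.5463 -0.1271  0.16  ] [ 0.6971 -0.0108  0.24  ] (array([ 239,  265,  251,  256,  310, 1524,   71,  147]), array([0.16, 0.17, 0.18, 0.19, 0.2 , 0.21, 0.22, 0.23, 0.24]))
top dial (0.599976122379303, -0.06640881299972534) 0.028270483016967773 (0.5994922518730164, -0.06678494811058044) (0.053666260093450546, 0.05442775413393974) 0.25001182754832485 253
deck ext [ 0.5483 -0.133   0.1608] [ 0.6978 -0.0149  0.24  ] (array([  15,   28,   13,   27,  178, 1340,   68,   51]), array([0.1608, 0.1707, 0.1806, 0.1905, 0.2004, 0.2103, 0.2202, 0.2301,
       0.24  ]))
```

The given lid size (60 mm disc, 46 mm tall) matches the middle lid at about (0.463, 0.3125). The dial is at about (0.599, -0.065). Moving above the dial now.

Request:
apply_moves:
  targets:
    - [[0.6, -0.76, 0.2, 0, 1], [0.6, -0.76, 0.2, 0, 1], [0.6, -0.76, 0.2, 0, 1], [0.6, -0.76, 0.2, 0, 1], [0.6, -0.76, 0.2, 0, 1], [0.6, -0.76, 0.2, 0, 1], [0.6, -0.76, 0.1, 0, 1], [0.6, -0.76, 0, 0, 1]]

```text
clock: 0.82
eef_pos: [0.3757, 0.2208, 0.3013]
tool_rot: [0.186, 0.983, 0.001, 0.001]
ft_force: [-0.0, 0.8, -0.9]
grip_width: 0.0854
grasp_force: 0.0
```

Request:
apply_moves:
  targets:
    - [[0.6, -0.76, 0, 0, 1], [0.6, -0.76, 0, 0, 1], [0.6, -0.76, 0, 0, 1], [0.6, -0.76, 0, 0, 1], [0.6, -0.76, 0, 0, 1], [0.6, -0.76, 0, 0, 1], [0.6, -0.76, 0, 0, 1], [0.3, -0.4, 0, 0, 1]]

```text
clock: 1.48
eef_pos: [0.5564, -0.0101, 0.2993]
tool_rot: [0.187, 0.982, -0.001, 0.0]
ft_force: [-0.0, 0.4, 0.9]
grip_width: 0.0853
grasp_force: 0.0
```

Request:
apply_moves:
  targets:
    - [[0.3, -0.4, 0, 0, 1], [0, 0, 0, 0, 1], [0, 0, 0, 0, 1]]

```text
clock: 1.73
eef_pos: [0.5666, -0.0234, 0.2993]
tool_rot: [0.187, 0.982, 0.0, -0.001]
ft_force: [-0.6, 0.2, 0.2]
grip_width: 0.085
grasp_force: 0.0
```

Request:
apply_moves:
  targets:
    - [[0.4, -0.52, 0, 0, 1], [0.41, -0.52, 0, 0, 1], [0, 0, -0.4, 0, 1], [0, 0, -0.4, 0, 1], [0, 0, 0, 0, 1], [0, 0, 0, 0, 1]]

```text
clock: 2.23
eef_pos: [0.5978, -0.063, 0.2676]
tool_rot: [0.185, 0.983, -0.0, -0.002]
ft_force: [0.2, 0.1, 0.1]
grip_width: 0.0852
grasp_force: 0.0
```

```bash
python3 - <<'E'
from h import *
np.set_printoptions(precision=4,suppress=True)
o=get_obs();print(o["eef_pos"],o["joint_pos"],o["ft_torque"])
a,_=imaging.camera("side");cv2.imwrite("pics/s1.png",cv2.resize(a[100:260,180:400],None,fx=3,fy=3))
E
```

```text
[ 0.5978 -0.063   0.2676] [-0.1051  0.4443  0.3455  1.475   0.0002  0.2674] [0.0126 0.0019 0.0303]
```

View pics/s1.png

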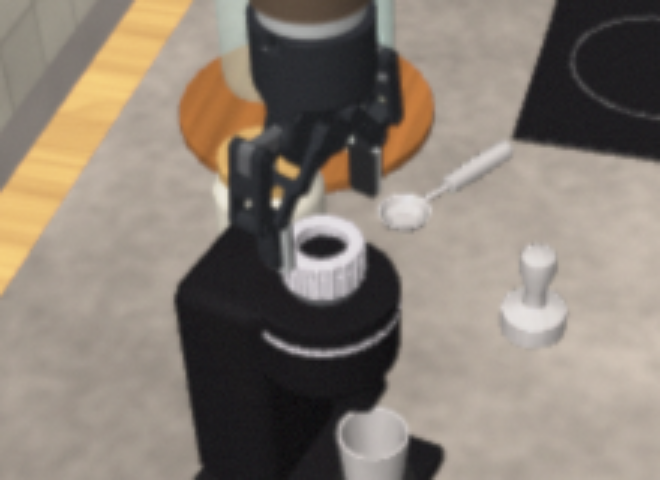

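The fingers sit on either side of the dial, which is at crop (325,260). Next I lower around it and close.

Request:
apply_moves:
  targets:
    - [[0.02, -0.03, -0.25, 0, 1], [0.02, -0.02, -0.25, 0, 1], [0, 0, -0.25, 0, 1], [0, 0, 0, 0, 1], [0, 0, 0, 0, 0.6], [0, 0, 0, 0, 0.4], [0, 0, 0, 0, 0.35], [0, 0, 0, 0, 0.3]]

```text
clock: 2.95
eef_pos: [0.6011, -0.0656, 0.2391]
tool_rot: [0.186, 0.983, 0.001, 0.001]
ft_force: [0.6, 1.6, 1.3]
grip_width: 0.056
grasp_force: 5.5
```

```bash
python3 -c "
from h import *
o=get_obs();print(o['eef_pos'],o['ft_force'],o['ft_torque'],o['grip_width'],o['grasp_force'])"
```

```text
[ 0.60106801 -0.06563854  0.23907884] [0.56433211 1.64599923 1.32648786] [ 0.39282876 -0.11721482  0.03128773] 0.055989413550672586 5.547205122420564
```

Request:
apply_moves:
  targets:
    - [[0, 0, 0, 0, 0], [0, 0, 0, 0, -0.5], [0, 0, 0, 0, -1], [0, 0, 0, 0, -1], [0, 0, 0, 0, -1], [0, 0, 0, 0, -1]]

```text
clock: 3.45
eef_pos: [0.6011, -0.0657, 0.2395]
tool_rot: [0.186, 0.983, 0.001, 0.001]
ft_force: [-0.4, 2.9, 5.4]
grip_width: 0.0534
grasp_force: 63.2
```

```bash
cat > o.py <<'E'
from h import *
np.set_printoptions(precision=3,suppress=True)
o=get_obs();R=Rot.from_quat(o['tool_rot']).as_matrix()
t=o['ft_torque'];f=o['ft_force']
print(o['clock'],'p',o['eef_pos'].round(4),'f',f,'t',t,'w',round(o['grip_width'],4),'g',round(o['grasp_force'],1),'yaw',round(np.degrees(np.arctan2(R[1,1],R[0,1])),2),'j6',round(o['joint_pos'][5],3),'tau6',round(o['tau'][5],3),'tilt',(R[:2,2]*1000).round(1))
E
python3 o.py
```

```text
3.45 p [ 0.601 -0.066  0.239] f [-0.438  2.896  5.35 ] t [0.623 0.075 0.029] w 0.0534 g 63.2 yaw 68.6 j6 0.264 tau6 0.003 tilt [2.2 0.7]
```

Request:
apply_moves:
  targets:
    - [[0, 0, 0, -3, -1], [0, 0, 0, -3, -1], [0, 0, 0, -2, -1], [0, 0, 0, 0, -1]]

```text
clock: 3.78
eef_pos: [0.601, -0.0659, 0.2395]
tool_rot: [0.254, 0.967, 0.0, 0.001]
ft_force: [-0.9, 2.0, 5.0]
grip_width: 0.054
grasp_force: 63.4
```

```bash
python3 o.py
```

```text
3.7833 p [ 0.601 -0.066  0.239] f [-0.94   2.022  5.041] t [ 0.473  0.181 -0.035] w 0.054 g 63.4 yaw 60.52 j6 0.405 tau6 0.117 tilt [2.  0.3]
```

Request:
apply_moves:
  targets:
    - [[0, 0, 0, -3, -1], [0, 0, 0, -3, -1], [0, 0, 0, -3, -1], [0, 0, 0, -3, -1], [0, 0, 0, 0, -1]]

```text
clock: 4.2
eef_pos: [0.6008, -0.0661, 0.2395]
tool_rot: [0.354, 0.935, 0.0, 0.001]
ft_force: [-0.5, 2.0, 6.4]
grip_width: 0.0535
grasp_force: 63.4
```

```bash
python3 o.py
```

```text
4.2 p [ 0.601 -0.066  0.239] f [-0.506  2.011  6.449] t [ 0.376  0.268 -0.024] w 0.0535 g 63.4 yaw 48.49 j6 0.615 tau6 0.318 tilt [ 1.7 -0.2]
```

Request:
apply_moves:
  targets:
    - [[0, 0, 0, 0, -1], [0, 0, 0, 0, -1], [0, 0, 0, 0, -1]]

```text
clock: 4.45
eef_pos: [0.6008, -0.0661, 0.2395]
tool_rot: [0.354, 0.935, 0.0, 0.001]
ft_force: [-1.2, 1.2, 5.8]
grip_width: 0.0533
grasp_force: 63.4
```

```bash
python3 o.py
```

```text
4.45 p [ 0.601 -0.066  0.239] f [-1.186  1.246  5.841] t [0.436 0.228 0.004] w 0.0533 g 63.4 yaw 48.58 j6 0.613 tau6 -0.004 tilt [ 1.7 -0.2]
```

Request:
apply_moves:
  targets:
    - [[0, 0, 0, -3, -1], [0, 0, 0, -3, -1], [0, 0, 0, -2, -1], [0, 0, 0, 0, -1], [0, 0, 0, 0, -1]]

```text
clock: 4.87
eef_pos: [0.6007, -0.0663, 0.2395]
tool_rot: [0.418, 0.908, 0.0, 0.001]
ft_force: [-1.7, 1.6, 6.2]
grip_width: 0.0535
grasp_force: 63.4
```

```bash
python3 o.py
```

```text
4.8667 p [ 0.601 -0.066  0.239] f [-1.716  1.616  6.245] t [0.334 0.306 0.143] w 0.0535 g 63.4 yaw 40.59 j6 0.753 tau6 0.177 tilt [ 1.4 -0.5]
```

Request:
apply_moves:
  targets:
    - [[0, 0, 0, -3, -1], [0, 0, 0, -3, -1], [0, 0, 0, -3, -1], [0, 0, 0, -3, -1], [0, 0, 0, 0, -1], [0, 0, 0, 0, -1]]

```text
clock: 5.37
eef_pos: [0.6004, -0.0665, 0.2395]
tool_rot: [0.511, 0.86, -0.0, 0.001]
ft_force: [-2.7, 0.8, 6.0]
grip_width: 0.0537
grasp_force: 63.4
```

```bash
python3 o.py
```

```text
5.3667 p [ 0.6   -0.067  0.239] f [-2.705  0.762  5.986] t [ 0.195  0.47  -0.049] w 0.0537 g 63.4 yaw 28.56 j6 0.962 tau6 0.004 tilt [ 0.8 -0.9]
```

Settled tau6 is a clean signal: about 0 at a click and 0.177 N m at 8° past it. Two clicks are done. Now I go one more click, then 3° past it as a probe.

Request:
apply_moves:
  targets:
    - [[0, 0, 0, -4, -1], [0, 0, 0, -4, -1], [0, 0, 0, -4, -1], [0, 0, 0, -4, -1], [0, 0, 0, -2, -1], [0, 0, 0, -2, -1], [0, 0, 0, 0, -1], [0, 0, 0, 0, -1]]

```text
clock: 6.03
eef_pos: [0.5998, -0.0667, 0.2395]
tool_rot: [0.652, 0.758, -0.001, 0.0]
ft_force: [-4.7, 0.5, 7.5]
grip_width: 0.0537
grasp_force: 63.5
```

```bash
python3 o.py
```

```text
6.0333 p [ 0.6   -0.067  0.239] f [-4.729  0.455  7.464] t [ 0.045  0.696 -0.016] w 0.0537 g 63.5 yaw 8.55 j6 1.311 tau6 0.005 tilt [-0.3 -1.2]
```

Request:
apply_moves:
  targets:
    - [[0, 0, 0, -1, -1], [0, 0, 0, -1, -1], [0, 0, 0, -1, -1], [0, 0, 0, 0, -1], [0, 0, 0, 0, -1], [0, 0, 0, 0, -1]]

```text
clock: 6.53
eef_pos: [0.5998, -0.0667, 0.2395]
tool_rot: [0.672, 0.741, -0.001, 0.0]
ft_force: [-3.9, 0.4, 7.8]
grip_width: 0.0535
grasp_force: 63.6
```

```bash
python3 o.py
```

```text
6.5333 p [ 0.6   -0.067  0.239] f [-3.929  0.375  7.754] t [0.091 0.879 0.23 ] w 0.0535 g 63.6 yaw 5.59 j6 1.363 tau6 0.232 tilt [-0.5 -1.4]
```

Request:
apply_moves:
  targets:
    - [[0, 0, 0, -1, -1], [0, 0, 0, -1, -1], [0, 0, 0, 0, -1], [0, 0, 0, 0, -1]]

```text
clock: 6.87
eef_pos: [0.5997, -0.0667, 0.2395]
tool_rot: [0.685, 0.729, -0.001, 0.0]
ft_force: [-4.4, 0.2, 7.4]
grip_width: 0.0536
grasp_force: 63.6
```

```bash
python3 o.py
```

```text
6.8667 p [ 0.6   -0.067  0.239] f [-4.4    0.179  7.424] t [0.077 1.008 0.289] w 0.0536 g 63.6 yaw 3.6 j6 1.398 tau6 0.352 tilt [-0.6 -1.4]
```

The torque has risen to 0.35 N m, about 12 N, so the burrs are touching and click 0 is at yaw 8.5°. Now I open by 5 + 120°.

Request:
apply_moves:
  targets:
    - [[0, 0, 0, 2, -1], [0, 0, 0, 3, -1], [0, 0, 0, 5, -1], [0, 0, 0, 5, -1], [0, 0, 0, 5, -1], [0, 0, 0, 5, -1], [0, 0, 0, 5, -1], [0, 0, 0, 5, -1]]

```text
clock: 7.53
eef_pos: [0.6006, -0.0663, 0.2395]
tool_rot: [0.432, 0.902, 0.0, 0.001]
ft_force: [-2.2, 2.2, 6.9]
grip_width: 0.0537
grasp_force: 63.5
```

Request:
apply_moves:
  targets:
    - [[0, 0, 0, 5, -1], [0, 0, 0, 5, -1], [0, 0, 0, 5, -1], [0, 0, 0, 5, -1], [0, 0, 0, 5, -1], [0, 0, 0, 5, -1], [0, 0, 0, 5, -1], [0, 0, 0, 5, -1]]

```text
clock: 8.2
eef_pos: [0.6012, -0.0654, 0.2395]
tool_rot: [0.097, 0.995, 0.001, 0.001]
ft_force: [0.2, 4.6, 4.6]
grip_width: 0.0539
grasp_force: 63.3
```

Request:
apply_moves:
  targets:
    - [[0, 0, 0, 5, -1], [0, 0, 0, 5, -1], [0, 0, 0, 5, -1], [0, 0, 0, 5, -1], [0, 0, 0, 5, -1], [0, 0, 0, 5, -1], [0, 0, 0, 5, -1], [0, 0, 0, 5, -1]]

```text
clock: 8.87
eef_pos: [0.601, -0.0643, 0.2395]
tool_rot: [-0.249, 0.968, 0.001, 0.001]
ft_force: [-0.7, 5.8, 5.9]
grip_width: 0.0538
grasp_force: 63.4
```

Request:
apply_moves:
  targets:
    - [[0, 0, 0, 4, -1], [0, 0, 0, 3, -1], [0, 0, 0, 3, -1], [0, 0, 0, 0, -1], [0, 0, 0, 0, -1], [0, 0, 0, 0, -1]]

```text
clock: 9.37
eef_pos: [0.6008, -0.0641, 0.2395]
tool_rot: [-0.331, 0.944, 0.002, 0.001]
ft_force: [-0.9, 5.8, 6.4]
grip_width: 0.0538
grasp_force: 63.4
```

```bash
python3 o.py
```

```text
9.3667 p [ 0.601 -0.064  0.239] f [-0.929  5.834  6.379] t [ 1.447  0.294 -0.009] w 0.0538 g 63.4 yaw 128.68 j6 -0.783 tau6 0.031 tilt [1.6 3.8]
```

The dial reads yaw 128.7°, which is 120.1° from click 0, with no torque, so it is at click 6. The grip data put the axis at (0.5996, -0.0651). Now release, rise and go to the lid.

Request:
apply_moves:
  targets:
    - [[0, 0, 0, 0, 0.4], [0, 0, 0, 0, 0.7], [0, 0, 0, 0, 1], [0, 0, 0, 0, 1], [0, 0, 0, 0, 1], [0, 0, 0.2, 0, 1], [0, 0, 0.4, 0, 1], [0, 0, 0.9, 0, 1]]

```text
clock: 10.03
eef_pos: [0.5983, -0.0661, 0.2944]
tool_rot: [-0.33, 0.944, 0.002, -0.005]
ft_force: [1.0, 0.3, -0.2]
grip_width: 0.0852
grasp_force: 0.0
```

Request:
apply_moves:
  targets:
    - [[0, 0.1, 0, 0, 1], [-0.345, 0.94, 0, 0, 1], [-0.345, 0.94, 0, 0, 1], [-0.345, 0.94, 0, 0, 1], [-0.345, 0.94, 0, 0, 1], [-0.345, 0.94, 0, 0, 1], [-0.345, 0.94, 0, 0, 1], [-0.345, 0.94, 0, 0, 1]]

```text
clock: 10.7
eef_pos: [0.5033, 0.2026, 0.2993]
tool_rot: [-0.33, 0.944, -0.0, 0.001]
ft_force: [2.0, -0.1, 0.5]
grip_width: 0.0852
grasp_force: 0.0
```

Request:
apply_moves:
  targets:
    - [[-0.345, 0.94, -0.2, 0, 1], [-0.345, 0.94, -0.2, 0, 1], [-0.345, 0.6, -0.6, 0, 1], [0, 0, -0.9, 0, 1], [0, 0, -0.9, 0, 1], [0, 0, 0, 0, 1], [0, 0, 0, 0, 1]]

```text
clock: 11.28
eef_pos: [0.4614, 0.2996, 0.1854]
tool_rot: [-0.33, 0.944, -0.001, -0.002]
ft_force: [0.2, 0.8, 0.8]
grip_width: 0.0854
grasp_force: 0.0
```

```bash
python3 o.py; python3 - <<'E'
from h import *
a,_=imaging.camera("side");cv2.imwrite("pics/s2.png",cv2.resize(a[300:480,180:460],None,fx=2.8,fy=2.8))
E
```

```text
11.2833 p [0.461 0.3   0.185] f [0.203 0.767 0.794] t [ 0.031 -0.004 -0.02 ] w 0.0854 g 0.0 yaw 128.59 j6 -0.098 tau6 0.0 tilt [-3.7 -2.6]
```

View pics/s2.png

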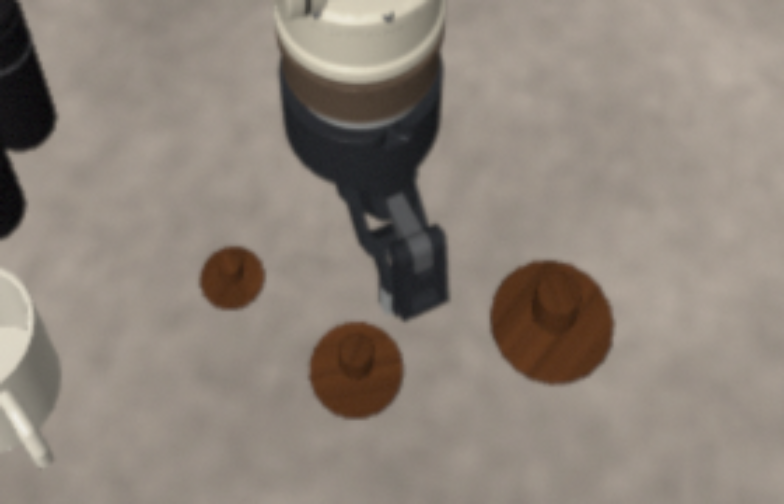

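The lid meant is at crop (357,370) and the neighbours are well clear. Corrected by the dial check, it stands at (0.464, 0.3126). Descending.

Request:
apply_moves:
  targets:
    - [[0.06, 0.32, 0, 0, 1], [0, 0, -0.8, 0, 1], [0, 0, -0.8, 0, 1], [0, 0, -0.8, 0, 1], [0, 0, -0.4, 0, 1], [0, 0, 0, 0, 1], [0, 0, 0, 0, 1]]

```text
clock: 11.92
eef_pos: [0.4669, 0.3136, 0.0765]
tool_rot: [-0.33, 0.944, 0.0, 0.002]
ft_force: [-0.2, -0.3, -0.3]
grip_width: 0.085
grasp_force: 0.0
```

```bash
python3 o.py
```

```text
11.9167 p [0.467 0.314 0.076] f [-0.223 -0.281 -0.257] t [-0.048  0.01   0.001] w 0.085 g 0.0 yaw 128.52 j6 -0.081 tau6 0.0 tilt [2.6 1.7]
```

Request:
apply_moves:
  targets:
    - [[-0.07, -0.03, -0.4, 0, 1], [0, 0, -0.4, 0, 1], [0, 0, -0.2, 0, 1], [0, 0, 0, 0, 0.3], [0, 0, 0, 0, 0], [0, 0, 0, 0, -0.2], [0, 0, 0, 0, -0.3], [0, 0, 0, 0, -0.3]]

```text
clock: 12.58
eef_pos: [0.4629, 0.3124, 0.0354]
tool_rot: [-0.33, 0.944, 0.0, 0.001]
ft_force: [-0.2, -0.1, -0.5]
grip_width: 0.0302
grasp_force: 0.0
```

```bash
python3 o.py
```

```text
12.5833 p [0.463 0.312 0.035] f [-0.21  -0.064 -0.532] t [ 0.021 -0.039  0.005] w 0.0302 g 0.0 yaw 128.58 j6 -0.08 tau6 0.0 tilt [1.7 1.1]
```

Request:
apply_moves:
  targets:
    - [[0, 0, 0, 0, -0.45], [0, 0, 0, 0, -0.55], [0, 0, 0, 0, -0.7], [0, 0, 0, 0, -1], [0, 0, 0, 0, -1], [0, 0, 0, 0, -1]]

```text
clock: 13.08
eef_pos: [0.4625, 0.3122, 0.035]
tool_rot: [-0.33, 0.944, 0.0, 0.001]
ft_force: [-1.3, -0.3, 4.9]
grip_width: 0.0203
grasp_force: 58.4
```

```bash
python3 o.py
```

```text
13.0833 p [0.463 0.312 0.035] f [-1.284 -0.344  4.929] t [-0.13   0.204 -0.054] w 0.0203 g 58.4 yaw 128.59 j6 -0.08 tau6 -0.004 tilt [1.  0.7]
```

Request:
apply_moves:
  targets:
    - [[0, 0, 0.2, 0, -1], [0, 0, 0.4, 0, -1], [0, 0, 0.8, 0, -1], [0, 0, 0.8, 0, -1], [0, 0, 0.4, 0, -1], [0, 0, 0, 0, -1], [0, 0, 0, 0, -1], [0, 0, 0, 0, -1]]

```text
clock: 13.75
eef_pos: [0.4613, 0.3113, 0.137]
tool_rot: [-0.33, 0.944, -0.0, -0.001]
ft_force: [-0.6, -0.1, -1.4]
grip_width: 0.0203
grasp_force: 58.6
```

```bash
python3 o.py; python3 - <<'E'
from h import *
np.set_printoptions(precision=4,suppress=True)
from h import *
for n in("side","top"):
    p,P,c=cloud(n);im=p.astype(int)
    m=((im[...,2]-im[...,0]>25)&(im[...,2]<160)&(abs(P[...,0]-.463)<.045)&(abs(P[...,1]-.3125)<.045)&(P[...,2]>.06))
    q=P[m]; print(n,len(q),q.min(0),q.max(0),(q.min(0)+q.max(0))/2)
    if n=="side":cv2.imwrite("pics/s3.png",cv2.resize(p[250:480,180:460],None,fx=2.5,fy=2.5))
E
```

```text
13.75 p [0.461 0.311 0.137] f [-0.636 -0.086 -1.444] t [-0.077  0.029  0.007] w 0.0203 g 58.6 yaw 128.58 j6 -0.08 tau6 -0.0 tilt [-2.  -1.4]
side 544 [0.43   0.2947 0.1092] [0.4914 0.3544 0.5569] [0.4607 0.3245 0.3331]
top 112 [0.434  0.2813 0.1084] [0.4754 0.3234 0.1268] [0.4547 0.3024 0.1176]
```

View pics/s3.png

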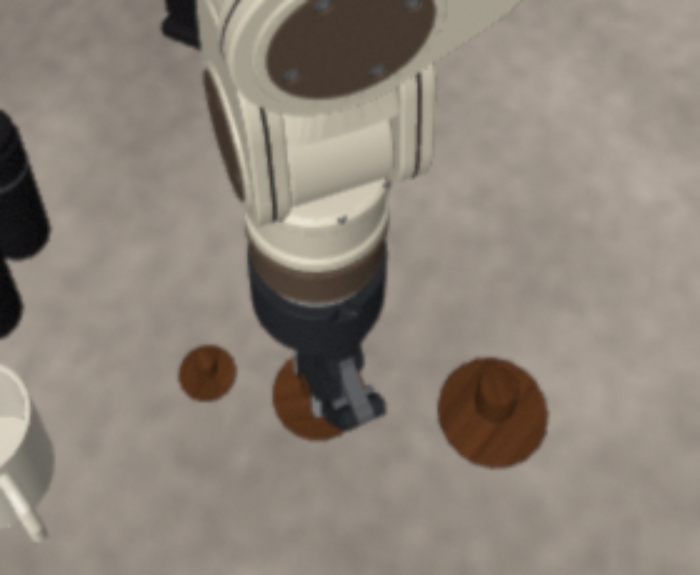

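The lid is held, with its disc visible at crop (315,397) and apparently level. I carry it above the dial.

Request:
apply_moves:
  targets:
    - [[0, 0, 0.7, 0, -1], [0, 0, 0.9, 0, -1], [0, 0, 0.9, 0, -1], [0, 0, 0.9, 0, -1], [0, 0, 0.8, 0, -1], [0.2, -0.5, 0.4, 0, -1], [0.3, -0.85, 0, 0, -1], [0.3, -0.85, 0, 0, -1]]

```text
clock: 14.52
eef_pos: [0.4946, 0.224, 0.3224]
tool_rot: [-0.332, 0.943, -0.0, 0.0]
ft_force: [0.7, 0.1, -1.5]
grip_width: 0.0208
grasp_force: 58.7
```

Request:
apply_moves:
  targets:
    - [[0.3, -0.85, 0, 0, -1], [0.3, -0.85, 0, 0, -1], [0.3, -0.85, 0, 0, -1], [0.3, -0.85, 0, 0, -1], [0.3, -0.85, 0, 0, -1], [0.3, -0.85, 0, 0, -1], [0.3, -0.85, 0, 0, -1], [0.3, -0.85, 0, 0, -1]]

```text
clock: 15.18
eef_pos: [0.5901, -0.0499, 0.3204]
tool_rot: [-0.33, 0.944, 0.001, -0.002]
ft_force: [-0.3, 1.0, -0.3]
grip_width: 0.0203
grasp_force: 58.7
```

Request:
apply_moves:
  targets:
    - [[0.2, -0.4, 0, 0, -1], [0, 0, 0, 0, -1], [0, 0, 0, 0, -1], [0, 0, 0, 0, -1]]

```text
clock: 15.52
eef_pos: [0.5977, -0.0636, 0.3209]
tool_rot: [-0.33, 0.944, 0.001, -0.001]
ft_force: [-1.2, 1.0, -1.0]
grip_width: 0.0203
grasp_force: 58.8
```

```bash
python3 o.py; python3 - <<'E'
from h import *
from scipy.optimize import least_squares
np.set_printoptions(precision=4,suppress=True)
t=get_obs()["eef_pos"]
for n in("side","top"):
    p,P,c=cloud(n);im=p.astype(int)
    m=((im[...,2]-im[...,0]>25)&(im[...,2]<170)&(abs(P[...,0]-t[0])<.045)&(abs(P[...,1]-t[1])<.045)&(abs(P[...,2]-(t[2]-.0235))<.012)).astype(np.uint8)
    q=P[m>0]; print(n,len(q),q[:,:2].min(0),q[:,:2].max(0))
    if len(q)<30: continue
    h=cv2.convexHull(q[:,:2].astype(np.float32))[:,0]
    A=np.c_[q,np.ones(len(q))];print("z pct",np.percentile(q[:,2],[10,50,90]))
    f=least_squares(lambda x:np.hypot(*(h-x[:2]).T)-.03,t[:2],loss="soft_l1",f_scale=.001);print("fit",f.x,np.abs(f.fun).mean())
    if n=="side":cv2.imwrite("pics/s4.png",cv2.resize(p[100:260,180:400],None,fx=3,fy=3))
E
```

```text
15.5167 p [ 0.598 -0.064  0.321] f [-1.157  0.996 -0.97 ] t [-0.005  0.016  0.028] w 0.0203 g 58.8 yaw 128.6 j6 -0.78 tau6 0.0 tilt [-2.8  0.8]
side 346 [ 0.5681 -0.0889] [ 0.6265 -0.0297]
z pct [0.2981 0.2999 0.3012]
fit [ 0.5971 -0.0608] 0.0008758818846779947Traceback (most recent call last):
  File "<stdin>", line 8, in <module>
    return umr_minimum(a, axis, None, out, keepdims, initial, where)
ValueError: zero-size array to reduction operation minimum which has no identity
```

View pics/s4.png

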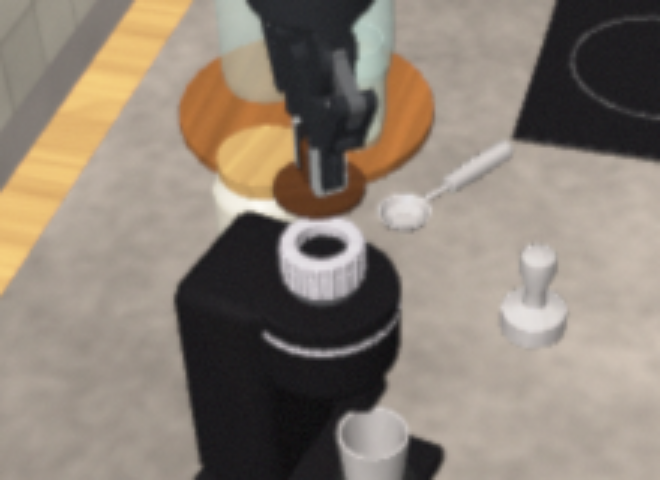

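The lid hangs level just above the dial (crop (320,190) over (322,260)). The measured offset is about (+1, -2) mm. I correct it and lower partway.

Request:
apply_moves:
  targets:
    - [[0.03, -0.05, -0.2, 0, -1], [0, 0, -0.2, 0, -1], [0, 0, -0.2, 0, -1], [0, 0, 0, 0, -1], [0, 0, 0, 0, -1], [0, 0, 0, 0, -1]]

```text
clock: 16.12
eef_pos: [0.5993, -0.066, 0.2982]
tool_rot: [-0.33, 0.944, 0.0, -0.0]
ft_force: [-0.8, -0.4, -1.0]
grip_width: 0.0203
grasp_force: 58.9
```

```bash
python3 o.py
```

```text
16.1167 p [ 0.599 -0.066  0.298] f [-0.822 -0.383 -1.009] t [-0.031 -0.011  0.014] w 0.0203 g 58.9 yaw 128.6 j6 -0.783 tau6 0.0 tilt [-0.3  0. ]
```

Request:
apply_moves:
  targets:
    - [[-0.01, 0, -0.12, 0, -1], [0, 0, -0.12, 0, -1], [0, 0, -0.12, 0, -1], [0, 0, 0, 0, -1], [0, 0, 0, 0, -1]]

```text
clock: 16.53
eef_pos: [0.5987, -0.0661, 0.2833]
tool_rot: [-0.33, 0.944, 0.0, -0.001]
ft_force: [0.5, -0.2, -1.3]
grip_width: 0.0202
grasp_force: 58.9
```

```bash
python3 o.py
```

```text
16.5333 p [ 0.599 -0.066  0.283] f [ 0.478 -0.209 -1.344] t [-0.024  0.009 -0.043] w 0.0202 g 58.9 yaw 128.58 j6 -0.783 tau6 0.0 tilt [-1.2  0.2]
```

Request:
apply_moves:
  targets:
    - [[0, 0, -0.05, 0, -1], [0, 0, -0.05, 0, -1], [0, 0, -0.02, 0, -1], [0, 0, 0, 0, -1], [0, 0, 0, 0, -1]]

```text
clock: 16.95
eef_pos: [0.599, -0.0661, 0.2791]
tool_rot: [-0.33, 0.944, 0.0, -0.0]
ft_force: [-0.5, -0.2, -0.8]
grip_width: 0.0204
grasp_force: 58.9
```

```bash
python3 o.py
```

```text
16.95 p [ 0.599 -0.066  0.279] f [-0.478 -0.177 -0.763] t [-0.008 -0.004  0.047] w 0.0204 g 58.9 yaw 128.58 j6 -0.783 tau6 0.0 tilt [-0.1  0. ]
```

Request:
apply_moves:
  targets:
    - [[0, 0, -0.03, 0, -1], [0, 0, 0, 0, -1], [0, 0, 0, 0, -1], [0, 0, 0, 0, -1]]

```text
clock: 17.28
eef_pos: [0.5992, -0.0661, 0.2781]
tool_rot: [-0.33, 0.944, -0.0, 0.0]
ft_force: [0.3, -0.2, 0.4]
grip_width: 0.0204
grasp_force: 59.0
```

```bash
python3 o.py
```

```text
17.2833 p [ 0.599 -0.066  0.278] f [ 0.302 -0.228  0.352] t [-0.034 -0.091  0.021] w 0.0204 g 59.0 yaw 128.58 j6 -0.783 tau6 0.005 tilt [ 0.6 -0.1]
```

The lid is just touching, so I release it and retreat upward.

Request:
apply_moves:
  targets:
    - [[0, 0, -0.01, 0, -0.5], [0, 0, 0, 0, -0.4], [0, 0, 0, 0, -0.2], [0, 0, 0, 0, 0.1], [0, 0, 0, 0, 0.4], [0, 0, 0, 0, 0.6], [0, 0, 0.3, 0, 0.6], [0, 0, 0.6, 0, 0.6]]

```text
clock: 17.95
eef_pos: [0.5975, -0.066, 0.3104]
tool_rot: [-0.33, 0.944, 0.002, -0.003]
ft_force: [0.2, -0.1, -0.0]
grip_width: 0.0682
grasp_force: 0.0
```

Request:
apply_moves:
  targets:
    - [[0, 0, 0.9, 0, 0.6], [0, 0, 0.9, 0, 0.6], [-0.5, 0.5, 0.3, 0, 0.6], [-0.7, 0.7, 0, 0, 0.6], [-0.7, 0.7, 0, 0, 0.6], [-0.7, 0.7, 0, 0, 0.6], [0, 0, 0, 0, 0.6], [0, 0, 0, 0, 0.6]]

```text
clock: 18.62
eef_pos: [0.4937, 0.039, 0.3985]
tool_rot: [-0.332, 0.943, -0.0, 0.001]
ft_force: [0.7, -0.1, 0.3]
grip_width: 0.0685
grasp_force: 0.0
```

```bash
python3 o.py; python3 - <<'E'
from h import *
np.set_printoptions(precision=4,suppress=True)
for n in("side","top"):
    p,P,c=cloud(n);im=p.astype(int)
    m=((im[...,2]-im[...,0]>20)&(im[...,2]<170)&(abs(P[...,0]-.5996)<.045)&(abs(P[...,1]+.0651)<.045)&(P[...,2]>.24))
    q=P[m]; d=q[abs(q[:,2]-.258)<.006]; k=q[q[:,2]>.28]
    A=np.c_[d[:,:2]-d[:,:2].mean(0),np.ones(len(d))]
    print(n,len(q),"disc ctr",(d.min(0)+d.max(0))/2,np.ptp(d,0),"knob",k.mean(0),k[:,2].max(),"z",np.median(d[:,2]),"slope",np.linalg.lstsq(A,d[:,2],rcond=None)[0])
    if n=="side":cv2.imwrite("pics/s5.png",cv2.resize(p[100:260,180:400],None,fx=3,fy=3))
E
```

```text
18.6167 p [0.494 0.039 0.399] f [ 0.746 -0.102  0.338] t [-0.009 -0.055 -0.004] w 0.0685 g 0.0 yaw 128.76 j6 -0.597 tau6 0.043 tilt [ 1.6 -0.1]
side 565 disc ctr [ 0.5994 -0.0637  0.2584] [0.0583 0.06   0.0109] knob [ 0.5985 -0.0613  0.2864] 0.29036314062957336 z 0.2569957662390361 slope [ 0.0012 -0.0099  0.257 ]
top 420 disc ctr [ 0.6005 -0.067   0.2579] [0.0576 0.0556 0.0114] knob [ 0.6009 -0.0662  0.2892] 0.2954725835137939 z 0.257814175716339 slope [ 0.0055 -0.0061  0.2578]
```

View pics/s5.png

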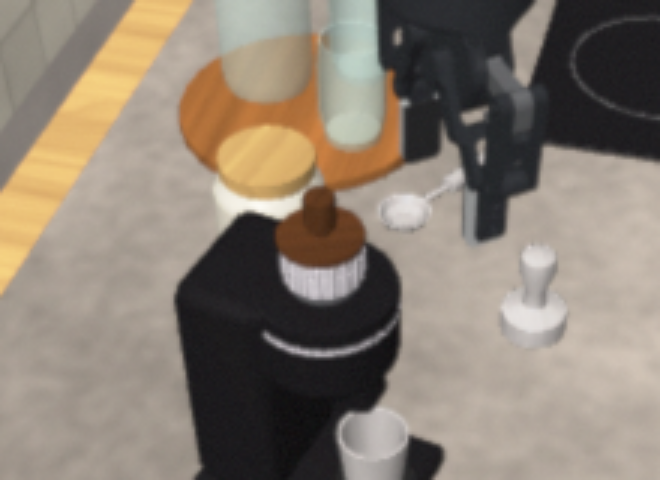

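The lid sits flat on the dial (crop (320,235)), centred to about 1 mm. Its disc top is at 0.257–0.258 m, as expected.

```bash
python3 -c "
from workcell import order
print(order.job_done())"
```

```text
the job is handed in; nothing more can be done
None
```

The job is handed in: I turned the dial to a light burr touch (about 12 N), opened it six clicks and let it go, and put the lid flat in its mouth; no pass/fail verdict came back.

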